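# Clear the reading stage and present the notched glass plate to the camera, label up

### The arm

A 6-joint arm with a two-finger parallel gripper is mounted at the origin on the work surface. World frame = base frame: x ahead of the robot, y to its left, z up, the work surface at z = 0. Lengths are in m, angles in degrees, forces in N, time in s.
With the tool pointing down it reaches from about 0.35 to 0.875 m from the base axis. Payload 4.2 kg.
Tool frame: the origin (TCP) lies between the finger pads; the fingertips stand 14 mm ahead of it and the grasp point (between the pads) lies 5 mm behind it (r.tcp_to_tips is the distance from the TCP to the fingertips, in m); y points along the fingers, x is the direction in which the jaws open and shut, and the axes are right-handed (so a half turn about y gives the same grasp; the last joint's range is limited). The gripper opens to 87 mm and grips with 3 to 60 N. Pads are 19 mm wide; open, the fingers measure 117 mm over their backs; the gripper's body (75 mm by 190 mm) begins 51 mm behind the grasp point.
Start: joints at [-53.423, 22.042, 0.453, 0, -68.411, -14.817], TCP at [0.232, -0.58, 0.211] pointing down, gripper open.
Joint ranges: [-179.83, 179.83], [-69.29, 118.12], [-61.27, 80.66], [-181.25, 117.63], [-171.15, -9.14], [-177.46, 177.46]. Speed limits (degrees/s): [159.86, 159.86, 180, 180, 180, 180].

### API

Orientations are given as a 3x3 rotation matrix whose columns are the frame's x, y, z axes.
In Python, from station import sense, optics, ticket, r gives the robot as it stands.
- The arm moves only by the tool carry_out, never from a script. Its argument "steps" is a list that holds one entry, the list of rows, each a list of 6 numbers: the shift along the world's x, y, z in cm, then the turn, a rotation vector about the world's x, y, z in rad. A call has 1 to 20 rows; each row is the pose to reach, as a shift and turn from the pose commanded when the call began; what a row does not reach only later rows make up. A row lasts 1/8 s, in which the tool goes at most 62.5 mm and 10.7 degrees, less where a joint would pass 70% of its speed; a pose out of reach is approached as far as the arm can. A call with a gripper value outside its range is refused whole. "fingers" is the closure in counts, from 0 (fully open) to 255 (shut), set as the call begins (left out, the last holds). The fingers move at their own pace and stop on an object; the grip force is fixed at half the most. Time passes only in rows, so rows that repeat a pose let the fingers close. It gives the time, the measured TCP pose, the force and the opening at its end, in the units of the state.
- sense(): the state, without advancing time (a new reading comes with each control period).
- optics.capture(name): name is "scene" or "top" or "wrist"; returns a dict with "image" (480x640x3 uint8, red, green, blue), "fov_y" (degrees; the focal length in pixels is half the picture's height over the tangent of half this angle, whatever the lens; pixels are square), "cx", "cy" (the principal point, pixels), "rvec" (rotation vector, rad) and "tvec" (3), from world to camera coordinates, as OpenCV has them. Camera axes: x right, y down, z forward; pixel columns grow to the right and rows downward; lengths in m; the calibration is good to about 2 mm. A picture is of the moment at which its call begins. There is no depth.
- ticket.finish_job(): hands the job in, once; it reports no verdict.
The state is a dict: "time_s": time; "joints": joint angles; "joint_velocities": joint speeds; "effort": joint torques, N m; "tcp_pos": TCP position; "ee_rot": TCP orientation; "wrist_force": force on the tool from outside, world axes, zero at the start; "moment": the same for the moment, N m; "gripper_width": opening from 0.0 (shut) to 1.0 (fully open).
Only numpy, scipy, OpenCV 4.12 (cv2) and the standard library are available. Lean on these libraries where they do the work, as an engineer would, in place of code of your own. Each camera call takes 0.05 s, during which the arm holds its last target.

### The job

First clear the two lumps of lava rock off the reading stage into the waste bin. Then take the glass plate with the frosted, notched end out of its holder by its clear glass and, keeping hold of it, present it label up: the label on its frosted end centred in front of the camera's lens about 25 cm away, its face turned squarely up at the lens. Finish while still holding it steady there, and leave the plain plate and everything else standing as it was.

Things in the scene. Friction and masses are not known exactly. Their poses are not given: they have to be found in the camera images.
- stage: Reading stage, fixed: white pad 160 x 160 mm, 10 mm thick; from its +x edge a dark strip (50 mm wide) runs to 270 mm from the origin, where a steel post (20 mm thick, 330 mm high, 260 mm from the origin) carries the camera. Origin: centre of the pad's underside, on the table; x towards the post, z up. The post stands far right of the pad as the robot sees it (yaw -0.9 to -0.5 rad).
- reader: Camera head, fixed on the stage's post: grey housing 46 x 46 mm, 45 deep, behind a black lens barrel 40 mm across, 22 long. Origin: centre of the lens's front, 200 mm from the stage's origin along its x and 290 mm above the table. Its z axis points out of the lens along the line of sight, along the stage's -x and 45 degrees down, over the middle of the pad.
- plate: Plate to present: glass, 120 x 8 x 50 mm, 0.12 kg, upright on a long edge in its holder. One end (32 mm) is frosted, its upper corner cut by a 12 mm square notch; the rest is clear. Label (green/black bars) on one face of that end: seen from that face, frosted end and notch are at left. Origin: middle of lower edge; x to the frosted end, y out of the label face, z up to the notched edge.
- label (a point): Centre of the label, on the label face of the plate's frosted end: 43 mm along the plate's x, 4 mm along its y, 24 mm along its z from the plate's origin. The label-side half of the frosted end's thickness is white, the back half dark grey.
- holder: Holder of the plate, fixed, blue: base 100 x 64 mm, 10 thick; four cheeks (14 mm long, 12 thick, tops 28 mm above the table) in pairs 35 mm either side of the middle along x leave an 11 mm slot along x, where the plate stands, lower edge 10 mm above the table, its axes parallel to the holder's. Fingers fit between the pairs. Origin: centre of underside. Turned any way round.
- plain_plate: A plain clear glass plate of the same size, no frosted end, no notch, in a like holder. To be left alone. Origin: middle of its lower long edge; x along its length, z up.
- plain_holder: The like blue holder of the plain plate, fixed. Same sizes and axes as the other holder.
- lump_a: Reddish-brown lump of lava rock on the stage's pad: 36 x 30 x 24 mm (x, y, z) with a smaller bump (24 x 22 mm, turned 0.5 rad) on top, 33 mm high in all, about 30 g. Origin: centre of its underside, z up; its flat sides across y are 30 mm apart.
- lump_b: The second lump of lava rock, a darker brown, same shape, sizes and axes as lump_a.
- bin: Waste bin, fixed: open black box, outside 135 x 135 mm, 70 mm high, walls 4 mm. Origin: centre of its underside, z up.
- jar: Bystander: amber seed jar, 60 mm in diameter, 85 mm high. Origin: centre of its underside.
- nutrient: Bystander: white nutrient bottle, 68 mm in diameter, 150 mm high. Origin: centre of its underside.
- brush: Bystander: cleaning brush lying on the table, 170 mm long. Origin: on its underside.
- pot: Bystander: small black plastic pot, 70 mm in diameter, 65 mm high. Origin: centre of its underside.
- weight: Bystander: brass check weight, 44 mm in diameter, 40 mm high. Origin: centre of its underside.
- trowel: Bystander: small spatula lying on the table, 180 mm long. Origin: on its underside.

How it is judged (in metres and radians):
On the way, in this order (a step that is already met when the one before it is completed fails the run):
1. both lumps lie in the waste bin while the plate still stands in its holder (x of lump_a in the frame of bin between -0.065 and 0.065 m and y of lump_a in the frame of bin between -0.065 and 0.065 m and z of each of lump_a, lump_b in the frame of bin below 0.055 m and linear speed of each of lump_a, lump_b below 0.05 m/s and x of lump_b in the frame of bin between -0.065 and 0.065 m and y of lump_b in the frame of bin between -0.065 and 0.065 m and distance of plate from where it was at the start of the episode below 0.02 m), for 0.2 s.
2. the plate is lifted out of its holder (height (world z) of plate above 0.045 m and contact force between plate and the fingers above 0.5 N), for 0.2 s.
At the end, for the whole second after the job is handed in: Both lumps at rest in the bin. Plate held still by its clear glass (grip over 28 mm from label centre), off the stage, lower edge over 45 mm up; label centre within 25 mm of the line of sight each way, 190-310 mm from the lens, label up, within 0.30 rad of square to it (all of step 2 and x of lump_a in the frame of bin between -0.065 and 0.065 m and y of lump_a in the frame of bin between -0.065 and 0.065 m and z of each of lump_a, lump_b in the frame of bin below 0.055 m and linear speed of each of lump_a, lump_b below 0.05 m/s and x of lump_b in the frame of bin between -0.065 and 0.065 m and y of lump_b in the frame of bin between -0.065 and 0.065 m and x of label in the frame of reader between -0.025 and 0.025 m and y of label in the frame of reader between -0.025 and 0.025 m and z of label in the frame of reader between 0.19 and 0.31 m and angle between the y axis of plate and the z axis of reader, either way round below 0.3 rad and angle between plate's own y axis and vertical below 1.2 rad and contact force between plate and stage below 0.1 N and distance between the grasp point and label above 0.028 m and linear speed of plate below 0.02 m/s and angular speed of plate below 0.15 rad/s); the arm keeps its last pose, push and grip.
It fails at once if the plain plate is disturbed (moved more than 20 mm) (distance of plain_plate from where it was at the start of the episode above 0.02 m).
It fails at once if a bystander is knocked (moved more than 30 mm) (distance of any of jar, nutrient, brush, pot, weight, trowel from where it was at the start of the episode above 0.03 m).
It also fails if it takes over 70 s, if anything falls off the work surface, if the arm or the gripper's body presses on something with over 40 N, if the wrist force passes 120 N, or if a joint passes its speed limit or range.

## Working session

There is one attempt and no reset: what is moved stays moved. The work goes in short steps, Python scripts to look and compute and a tool call to move; the robot and the scene stay as the last step left them, time stands still between calls to the robot, and variables do not carry over. Pictures are saved under pics/ and viewed, and the job is handed in when it is done.

Besides the shell and the picture viewer there is one more tool, called after "Emit:" as name(argument=value, ...) on one line, values as JSON. carry_out: Moves the arm, as the interface text tells. Its arguments: {"type":"object","properties":{"steps":{"type":"array","items":{"type":"array","items":{"type":"array","items":{"type":"number"}}}},"fingers":{"type":"number"}},"required":["steps"]}

```bash
mkdir -p pics; ls; python3 - <<'E'
from station import sense, optics, ticket, r
import cv2, numpy as np
s=sense(); print(s['time_s'],s['tcp_pos'],s['ee_rot'],s['gripper_width'],r.tcp_to_tips)
for n in ['scene','top','wrist']:
    c=optics.capture(n); cv2.imwrite(f'pics/{n}0.png',c['image'][:,:,::-1]); 
    R=cv2.Rodrigues(np.array(c['rvec']))[0]; print(n,c['fov_y'],c['cx'],c['cy'],-R.T@np.array(c['tvec']).ravel(),R[2], c['image'].shape)
E
```

```text
pics
0.0 [ 0.23148313 -0.57988276  0.20976246] [[-3.70549673e-01 -8.81904561e-04 -9.28812232e-01]
 [ 9.28810152e-01  1.96791286e-03 -3.70550711e-01]
 [ 2.15461190e-03 -9.99997675e-01  8.99124442e-05]] 0.9988071413035308 0.014
scene 47.265007240257404 323.8584300145516 238.428847792931 [1.04475417 0.59036628 1.21669247] [-0.37073442 -0.4703775  -0.80081271] (480, 640, 3)
top 54.11993014955128 325.43822498035877 232.8158680386822 [ 0.45076008 -0.0050206   1.5479814 ] [ 0.0841      0.00670313 -0.99643477] (480, 640, 3)
wrist 59.13115815475088 315.7380180609396 245.29154570365998 [ 0.15811053 -0.61026841  0.3838602 ] [ 0.26728449  0.10804296 -0.9575415 ] (480, 640, 3)
```

View pics/scene0.png

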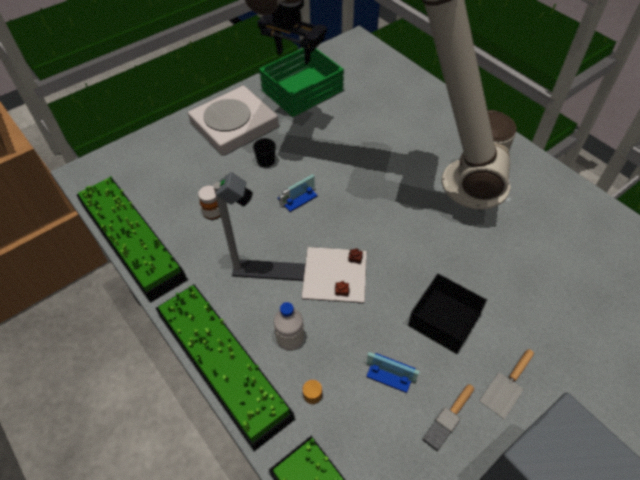

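View pics/top0.png

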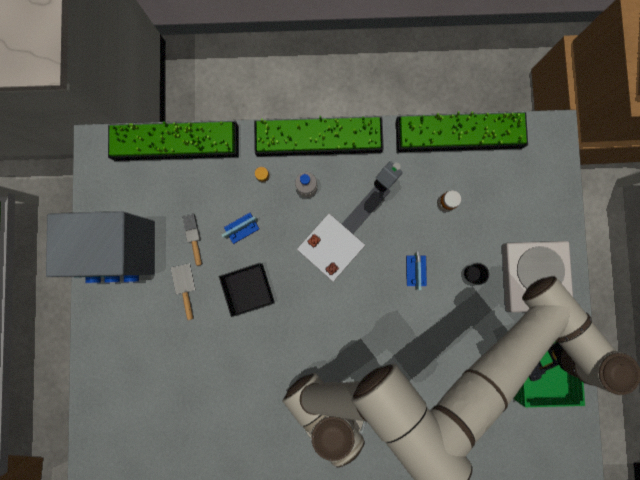

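View pics/wrist0.png

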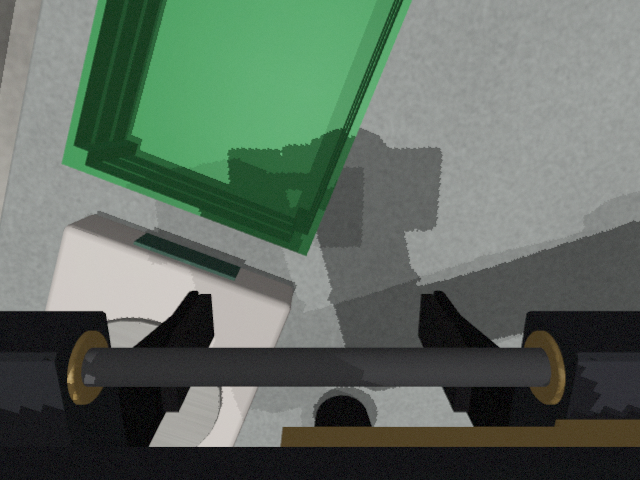

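The top view shows the pad at (331,247) with lumps at (314,240) and (332,268). The bin is at (246,289), and there are two holders at (240,228) and (417,271). I'll zoom in on these.

```bash
cat > h.py <<'E'
from station import sense, optics, ticket, r
import cv2, numpy as np
def cap(n):
    c=optics.capture(n); f=240/np.tan(np.radians(c['fov_y']/2)); K=np.array([[f,0,c['cx']],[0,f,c['cy']],[0,0,1.]])
    c['K']=K;c['R']=cv2.Rodrigues(np.array(c['rvec'],float))[0];c['t']=np.array(c['tvec'],float).ravel(); return c
def proj(c,P):
    P=np.atleast_2d(P)@c['R'].T+c['t']; p=P@c['K'].T; return p[:,:2]/p[:,2:]
def ray(c,uv,z):
    uv=np.atleast_2d(uv); d=np.c_[uv,np.ones(len(uv))]@np.linalg.inv(c['K']).T@c['R']; o=-c['R'].T@c['t']
    return o+d*((z-o[2])/d[:,2])[:,None]
def crop(c,x0,y0,x1,y1,s,name):
    im=cv2.resize(c['image'][y0:y1,x0:x1,::-1],None,fx=s,fy=s,interpolation=cv2.INTER_CUBIC); cv2.imwrite('pics/'+name,im)
E
python3 - <<'E'
from h import *
c=cap('top'); s=cap('scene')
A=[]
for (x,y) in [(200,190),(380,240)]:
    A.append(cv2.resize(c['image'][y:y+75,x:x+75,::-1],None,fx=5.33,fy=5.33,interpolation=cv2.INTER_CUBIC))
cv2.imwrite('pics/z1.png',np.hstack(A)[:,:800])
A=[]
for (x,y) in [(355,335),(260,155)]:
    A.append(cv2.resize(s['image'][y:y+75,x:x+75,::-1],None,fx=5.33,fy=5.33,interpolation=cv2.INTER_CUBIC))
cv2.imwrite('pics/z2.png',np.hstack(A)[:,:800])
crop(c,290,200,370,290,6,'z3.png')
E
```

```text
(no output)
```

View pics/z1.png

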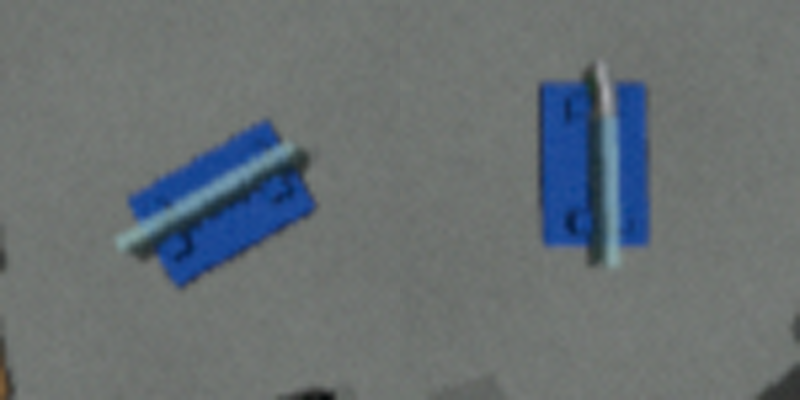

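View pics/z2.png

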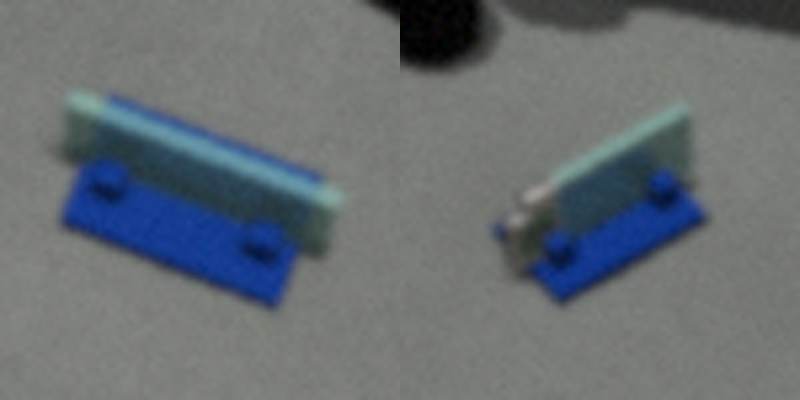

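View pics/z3.png

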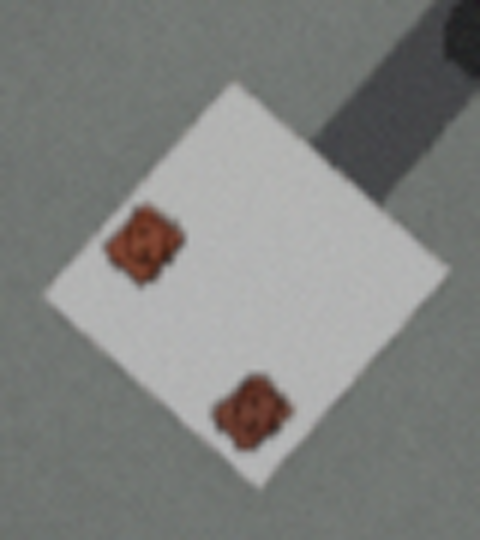

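```bash
python3 - <<'E'
from h import *
print([a for a in dir(r) if not a.startswith('__')])
c=cap('top')
def o(u,v,s,x0,y0): return (u/s+x0-.5+.5/s, v/s+y0-.5+.5/s)
corn=[o(*p,6,290,200) for p in [(236,82),(449,269),(260,488),(44,295)]]
P=ray(c,corn,.010);print('pad',P.round(4),P.mean(0)); print([np.linalg.norm(P[i]-P[i-1]) for i in range(4)])
e=P[1]-P[2]+P[0]-P[3]; print('yaw',np.arctan2(e[1],e[0]))
print('lumps',ray(c,[o(145,245,6,290,200),o(252,412,6,290,200)],.027))
print('bin', ray(c,[(220,273),(264,263),(273,305),(231,315)],.07), ray(c,[(246,289)],.07))
crop(c,210,255,285,325,8,'bin.png')
# holder right: base corners at z .01
q=[o(u-400,v,5.333,380,240) for u,v in [(541,83),(642,82),(648,245),(545,246)]]
P=ray(c,q,.010);print('hold',P.round(4),P.mean(0),[np.linalg.norm(P[i]-P[i-1]) for i in range(4)])
q=[o(u-400,v,5.333,380,240) for u,v in [(600,63),(614,265)]]
print('plate top',ray(c,q,.06))
q=[o(u,v,5.333,200,190) for u,v in [(266,121),(315,207),(182,287),(129,199)]]
P=ray(c,q,.010);print('plainhold',P.round(4),P.mean(0))
for n,uv,z in [('jar',(262,174),.085),('nutr',(306,180),.15),('pot',(476,272),.065),('weight?',(449,201),.04)]: print(n,ray(c,[uv],z))
E
```

```text
['PlanningError', 'tcp_to_tips']
pad [[ 0.645  -0.0079  0.01  ]
 [ 0.5388 -0.1213  0.01  ]
 [ 0.4227 -0.0147  0.01  ]
 [ 0.5308  0.1002  0.01  ]] [ 0.53433369 -0.01092271  0.01      ]
[np.float64(0.15722702654702767), np.float64(0.15527566557544878), np.float64(0.1576032411393285), np.float64(0.15776241487815684)]
yaw -0.7504204410517835
lumps [[ 0.55545508  0.04380796  0.027     ]
 [ 0.46382592 -0.01147484  0.027     ]]
bin [[0.4582113  0.33944918 0.07      ]
 [0.48574519 0.20061689 0.07      ]
 [0.35418471 0.17466005 0.07      ]
 [0.32681651 0.30621775 0.07      ]] [[0.40606621 0.25834569 0.07      ]]
hold [[ 0.4999 -0.2559  0.01  ]
 [ 0.4988 -0.3177  0.01  ]
 [ 0.3996 -0.3168  0.01  ]
 [ 0.4007 -0.2542  0.01  ]] [ 0.44975092 -0.28613743  0.01      ] [np.float64(0.09927621228139548), np.float64(0.06177399990552778), np.float64(0.09925937387238068), np.float64(0.06265446573931067)]
plate top [[ 0.50920861 -0.28315051  0.06      ]
 [ 0.39008014 -0.28617608  0.06      ]]
plainhold [[0.6557 0.2542 0.01  ]
 [0.6013 0.2247 0.01  ]
 [0.5541 0.3075 0.01  ]
 [0.6095 0.3397 0.01  ]] [0.60515674 0.28151185 0.01      ]
jar [[0.76646734 0.20024952 0.085     ]]
nutr [[0.73019482 0.05860922 0.15      ]]
pot [[ 0.43933213 -0.46376663  0.065     ]]
weight? [[ 0.66994551 -0.39690848  0.04      ]]
```

View pics/bin.png

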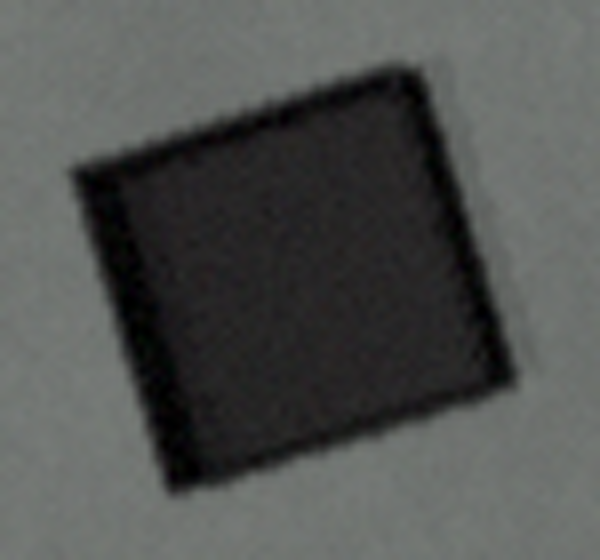

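Emit:
carry_out(steps=[[[0,0,7,0,0,0],[0,6,7,0,0,0],[27,58,7,0,0,0],[27,58,7,0,0,0],[27,58,7,0,0,0],[27,58,7,0,0,0],[27,58,7,0,0,0],[27,58,7,0,0,0],[27,58,7,0,0,0],[27,58,7,0,0,0],[27,58,7,0,0,0],[27,58,7,0,0,0],[27,58,7,0,0,0],[27,58,7,0,0,0],[27,58,7,0,0,0],[27,58,7,0,0,0]]], fingers=0)

```text
time_s: 2.3
tcp_pos: [0.5014, -0.0013, 0.2811]
ee_rot: [[-0.369, 0.0, -0.929], [0.929, 0.0, -0.369], [-0.0, -1.0, -0.0]]
wrist_force: [0.3, -0.1, 0.1]
gripper_width: 0.998
```

```bash
python3 - <<'E'
from h import *
s=sense(); print(s['time_s'],s['tcp_pos'],s['joints'],s['wrist_force'])
c=cap('wrist'); cv2.imwrite('pics/w1.png',c['image'][:,:,::-1])
print(proj(c,[[.555,.044,.02],[.464,-.0115,.02]]))
E
```

```text
2.3 [ 0.50141783 -0.00134733  0.28108831] [ 1.84302144e+01  7.24986844e+00 -9.52465508e+00  2.16871665e-04
 -7.32014091e+01 -8.67551137e+01] [ 0.31699089 -0.132851    0.07546041]
[[337.19154264 258.38702629]
 [320.97017348 159.96889772]]
```

View pics/w1.png

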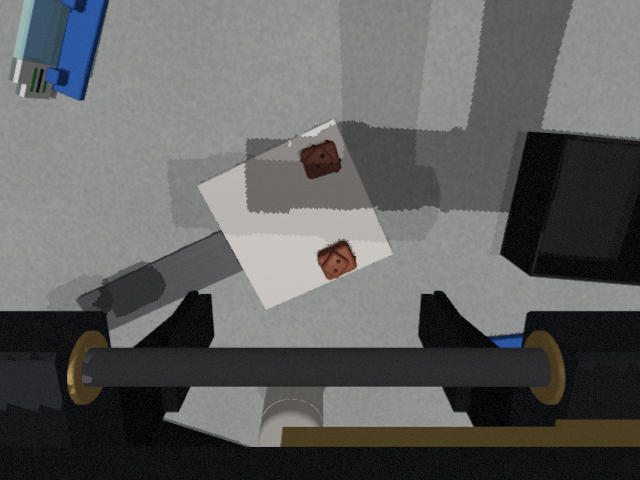

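```bash
python3 - <<'E'
from h import *
c=cap('wrist')
crop(c,285,120,385,295,4.57/1.4*1.05,'w1z.png')
crop(c,290,130,370,290,7,'w1z.png')
im=cv2.imread('pics/w1z.png');a=im[:560];b=im[560:]; cv2.imwrite('pics/w1z.png',cv2.resize(np.hstack([a,b]),(800,400)))
print(im.shape)
E
```

```text
(1120, 560, 3)
```

View pics/w1z.png

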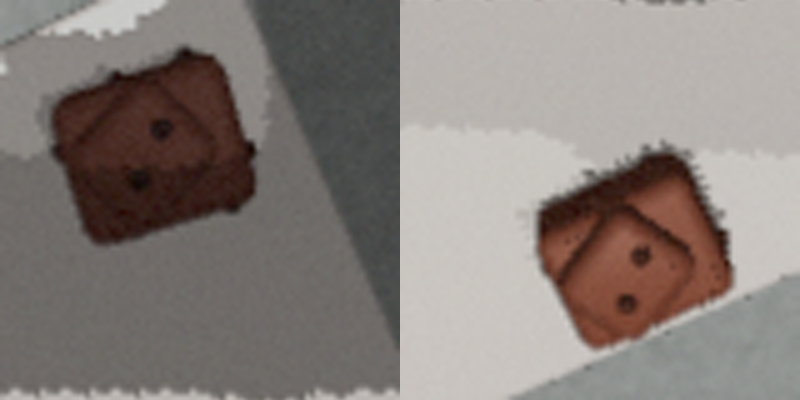

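```bash
python3 - <<'E'
from h import *
c=cap('wrist')
for off,y0,C in [(0,130,[(58,100),(215,55),(250,195),(100,242)]),(400,210,[(540,210),(685,155),(732,290),(595,345)])]:
    q=[((u-off)/5+290,v/5+y0) for u,v in C]
    for z in (.02,.03): 
        P=ray(c,q,z); print(z,P.mean(0).round(4),[round(np.linalg.norm(P[i]-P[i-1])*1000) for i in range(4)])
    for a,b in [(0,1),(3,2),(1,2),(0,3)]: d=P[b]-P[a]; print(np.degrees(np.arctan2(d[1],d[0])).round(1),end=' ')
    print()
E
```

```text
0.02 [ 0.4638 -0.0111  0.02  ] [30, 33, 29, 32]
0.03 [ 0.463  -0.0116  0.03  ] [29, 32, 28, 31]
127.3 129.0 36.8 38.0 
0.02 [0.5568 0.0455 0.02  ] [33, 33, 33, 32]
0.03 [0.5538 0.0437 0.03  ] [33, 33, 32, 32]
133.4 135.0 41.3 43.0
```

Emit:
carry_out(steps=[[[-3.8,-1.0,-10,0,0,1.85],[-3.8,-1.0,-10,0,0,1.85],[-3.8,-1.0,-10,0,0,1.85],[-3.8,-1.0,-10,0,0,1.85],[-3.8,-1.0,-10,0,0,1.85],[-3.8,-1.0,-10,0,0,1.85],[-3.8,-1.0,-10,0,0,1.85],[-3.8,-1.0,-10,0,0,1.85],[-3.8,-1.0,-10,0,0,1.85],[-3.8,-1.0,-10,0,0,1.85],[-3.8,-1.0,-14,0,0,1.85],[-3.8,-1.0,-18,0,0,1.85],[-3.8,-1.0,-18,0,0,1.85]]])

```text
time_s: 4.08
tcp_pos: [0.4615, -0.0112, 0.0987]
ee_rot: [[-0.791, -0.007, 0.612], [-0.612, -0.002, -0.791], [0.006, -1.0, -0.003]]
wrist_force: [0.6, 0.5, 0.2]
gripper_width: 1.001
```

```bash
python3 - <<'E'
from h import *
s=sense(); print(s['joints'])
c=cap('wrist'); cv2.imwrite('pics/w2.png',c['image'][:,:,::-1])
E
```

```text
[ 1.88515463e+01  1.35068199e+01 -3.04866588e+01 -2.63054211e-02
 -4.64065601e+01  1.88951566e+01]
```

View pics/w2.png

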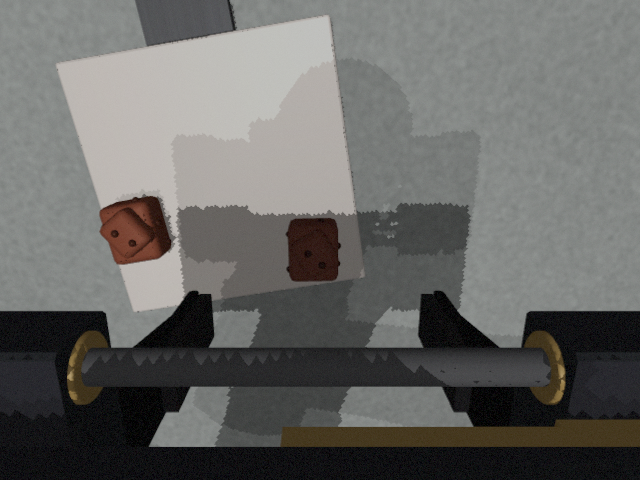

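Emit:
carry_out(steps=[[[0,0,-3.5,0,0,0],[0,0,-6,0,0,0],[0.1,0,-7.4,0,0,0],[0.1,0,-7.4,0,0,0],[0.1,0,-7.4,0,0,0]]])

```text
time_s: 4.75
tcp_pos: [0.466, -0.0101, 0.0281]
ee_rot: [[-0.79, 0.003, 0.613], [-0.613, 0.001, -0.79], [-0.002, -1.0, 0.001]]
wrist_force: [0.5, 0.3, 0.4]
gripper_width: 1.003
```

Emit:
carry_out(steps=[[[0,0,0,0,0,0],[0,0,0,0,0,0],[0,0,0,0,0,0],[0,0,0,0,0,0],[0,0,0,0,0,0],[0,0,0,0,0,0]]], fingers=255)

```text
time_s: 5.5
tcp_pos: [0.4647, -0.0104, 0.0268]
ee_rot: [[-0.791, -0.0, 0.612], [-0.612, -0.0, -0.791], [0.0, -1.0, -0.0]]
wrist_force: [0.1, -0.5, 0.3]
gripper_width: 0.398
```

Emit:
carry_out(steps=[[[0,0,5,0,0,0],[0,0,11,0,0,0],[0,0,13,0,0,0],[0,0,13,0,0,0]]])

```text
time_s: 6.0
tcp_pos: [0.4657, -0.0101, 0.1585]
ee_rot: [[-0.791, 0.004, 0.612], [-0.612, 0.001, -0.791], [-0.004, -1.0, 0.001]]
wrist_force: [-0.3, -0.4, -0.0]
gripper_width: 0.019
```

The fingers were still closing when I lifted, so the lump wasn't held. I'll check where it is now.

```bash
python3 - <<'E'
from h import *
s=sense(); print(s['gripper_width'])
c=cap('wrist'); cv2.imwrite('pics/w3.png',c['image'][:,:,::-1])
E
```

```text
0.019311238638616723
```

View pics/w3.png

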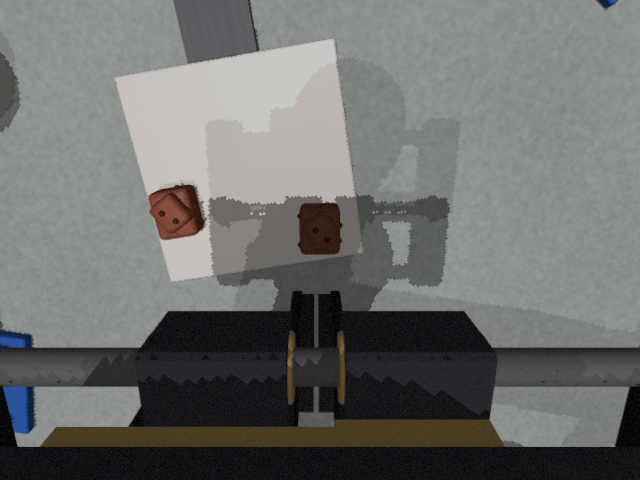

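```bash
python3 - <<'E'
from h import *
c=cap('wrist'); s=sense();print(s['tcp_pos'])
print(ray(c,[(320,228),(176,212)],.030), proj(c,[s['tcp_pos']-[0,0,.013]]))
E
```

```text
[ 0.46386852 -0.01054382  0.1558925 ]
[[ 0.46350758 -0.01454428  0.03      ]
 [ 0.5534722   0.03995008  0.03      ]] [[316.52726336 292.62937016]]
```

Emit:
carry_out(steps=[[[0,0,0,0,0,0],[0,0,0,0,0,0],[0,0,0,0,0,0],[0,0,0,0,0,0],[0,0,-5,0,0,0],[0,0,-5,0,0,0],[0,0,-5,0,0,0],[0,0,-10,0,0,0],[0,0,-12,0,0,0],[0,0,-13,0,0,0],[0,0,-13,0,0,0],[0,0,-13,0,0,0]]], fingers=80)

```text
time_s: 7.6
tcp_pos: [0.4659, -0.0101, 0.0281]
ee_rot: [[-0.79, 0.003, 0.613], [-0.613, 0.001, -0.79], [-0.003, -1.0, 0.001]]
wrist_force: [0.2, -0.1, -0.2]
gripper_width: 0.681
```

Emit:
carry_out(steps=[[[0,0,0,0,0,0],[0,0,0,0,0,0],[0,0,0,0,0,0],[0,0,0,0,0,0],[0,0,0,0,0,0],[0,0,0,0,0,0],[0,0,0,0,0,0],[0,0,0,0,0,0]]], fingers=255)

```text
time_s: 8.6
tcp_pos: [0.4647, -0.0105, 0.0269]
ee_rot: [[-0.791, -0.0, 0.612], [-0.612, -0.0, -0.791], [0.0, -1.0, -0.0]]
wrist_force: [-0.4, -0.7, 2.0]
gripper_width: 0.296
```

Emit:
carry_out(steps=[[[0,0,0,0,0,0],[0,0,0,0,0,0],[0,0,0,0,0,0]]])

```text
time_s: 8.98
tcp_pos: [0.4647, -0.0105, 0.0269]
ee_rot: [[-0.791, -0.0, 0.612], [-0.612, -0.0, -0.791], [0.0, -1.0, 0.0]]
wrist_force: [-0.0, -0.8, 2.9]
gripper_width: 0.305
```

```bash
python3 - <<'E'
from h import *
s=sense(); print(s['gripper_width'])
c=cap('wrist'); cv2.imwrite('pics/w4.png',c['image'][:,:,::-1])
E
```

```text
0.3045281110590285
```

View pics/w4.png

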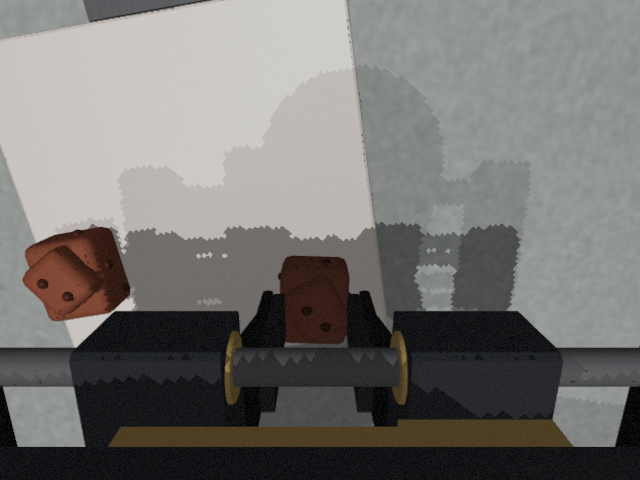

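Emit:
carry_out(steps=[[[0,0,3,0,0,0],[0,0,8,0,0,0],[0,0,13,0,0,0],[0,0,13,0,0,0]]])

```text
time_s: 9.52
tcp_pos: [0.4677, -0.0096, 0.1606]
ee_rot: [[-0.79, 0.01, 0.613], [-0.613, 0.003, -0.79], [-0.01, -1.0, 0.004]]
wrist_force: [-0.4, 0.1, -0.7]
gripper_width: 0.296
```

```bash
python3 - <<'E'
from h import *
s=sense(); print(s['gripper_width'])
c=cap('wrist'); cv2.imwrite('pics/w5.png',c['image'][:,:,::-1])
E
```

```text
0.2959353119762359
```

View pics/w5.png

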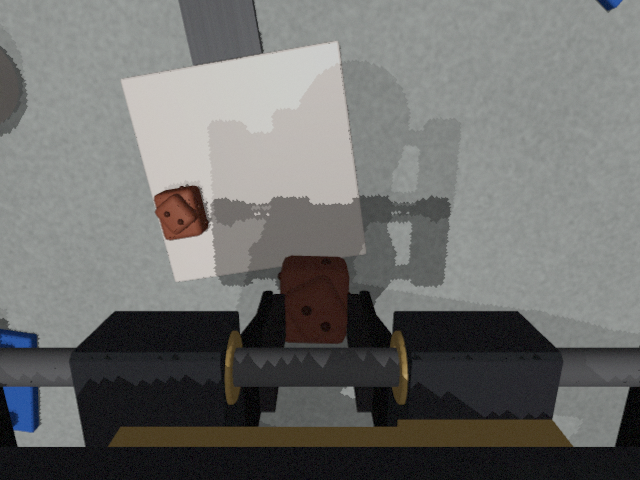

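Emit:
carry_out(steps=[[[0,5,2,0,0,-0.1],[-7.7,26.5,2,0,0,-0.45],[-7.7,26.5,2,0,0,-0.45],[-7.7,26.5,2,0,0,-0.45],[-7.7,26.5,2,0,0,-0.45],[-7.7,26.5,2,0,0,-0.45],[-7.7,26.5,0,0,0,-0.45],[-7.7,26.5,-4,0,0,-0.45],[-7.7,26.5,-8.5,0,0,-0.45],[-7.7,26.5,-8.5,0,0,-0.45],[-7.7,26.5,-8.5,0,0,-0.45]]])

```text
time_s: 10.95
tcp_pos: [0.3885, 0.2546, 0.0725]
ee_rot: [[-0.978, 0.001, 0.207], [-0.207, 0.0, -0.978], [-0.001, -1.0, 0.0]]
wrist_force: [0.7, 0.8, 0.7]
gripper_width: 0.294
```

Emit:
carry_out(steps=[[[0,0,0,0,0,0],[0,0,0,0,0,0],[0,0,0,0,0,0],[0,0,0,0,0,0]]], fingers=100)

```text
time_s: 11.45
tcp_pos: [0.3878, 0.2547, 0.0722]
ee_rot: [[-0.978, 0.001, 0.208], [-0.208, 0.001, -0.978], [-0.001, -1.0, -0.001]]
wrist_force: [0.0, -0.2, 0.0]
gripper_width: 0.586
```

```bash
python3 - <<'E'
from h import *
s=sense(); print(s['gripper_width'])
c=cap('wrist'); cv2.imwrite('pics/w6.png',c['image'][:,:,::-1])
E
```

```text
0.5859108793462484
```

View pics/w6.png

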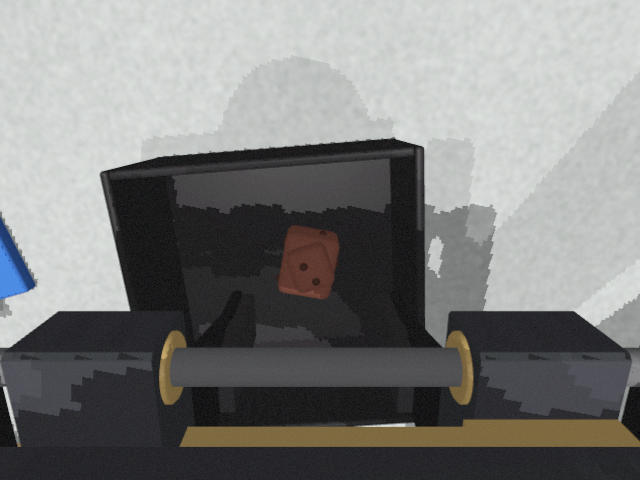

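Emit:
carry_out(steps=[[[0,0,5,0,0,0],[0,0,9,0,0,0],[16.7,-21.2,9,0,0,0.53],[16.7,-21.2,9,0,0,0.53],[16.7,-21.2,9,0,0,0.53],[16.7,-21.2,9,0,0,0.53],[16.7,-21.2,9,0,0,0.53],[16.7,-21.2,9,0,0,0.53],[16.7,-21.2,9,0,0,0.53]]], fingers=50)

```text
time_s: 12.62
tcp_pos: [0.5542, 0.0425, 0.1615]
ee_rot: [[-0.74, -0.001, 0.673], [-0.673, -0.0, -0.74], [0.001, -1.0, -0.001]]
wrist_force: [-0.2, -0.1, -0.0]
gripper_width: 0.8
```

```bash
python3 - <<'E'
from h import *
s=sense(); print(s['gripper_width'],s['joints'],s['tcp_pos'])
c=cap('wrist'); cv2.imwrite('pics/w7.png',c['image'][:,:,::-1])
print(proj(c,[.555,.0425,.03]))
E
```

```text
0.8000657180106026 [ 2.10819674e+01  1.77535324e+01 -1.35147175e+01 -2.15053954e-02
 -5.87873751e+01  2.12374339e+01] [0.55424881 0.04251271 0.16145126]
[[314.34230712 229.199519  ]]
```

View pics/w7.png

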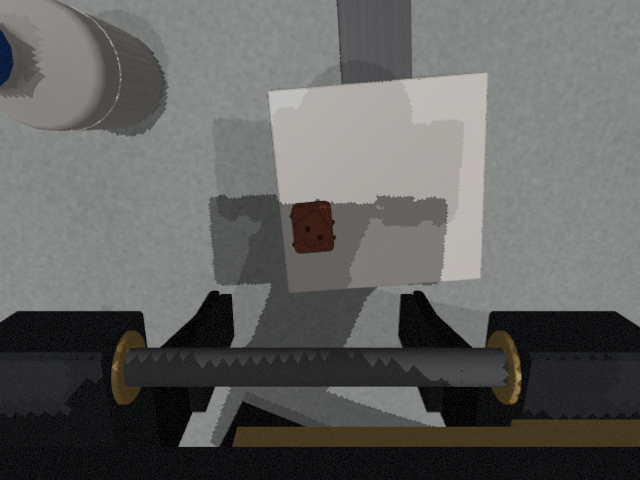

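Lump a is at (313,228), where I predicted it, with its flat sides square to the jaws. I'll go down and close.

Emit:
carry_out(steps=[[[0,0,-5,0,0,0],[0,0,-10,0,0,0],[0,0,-13.5,0,0,0],[0,0,-13.5,0,0,0],[0,0,-13.5,0,0,0]]])

```text
time_s: 13.3
tcp_pos: [0.5558, 0.0437, 0.0285]
ee_rot: [[-0.738, 0.003, 0.675], [-0.675, 0.0, -0.738], [-0.002, -1.0, 0.001]]
wrist_force: [0.6, -1.1, -1.0]
gripper_width: 0.803
```

Emit:
carry_out(steps=[[[0,0,0,0,0,0],[0,0,0,0,0,0],[0,0,0,0,0,0],[0,0,0,0,0,0],[0,0,0,0,0,0],[0,0,0,0,0,0],[0,0,0,0,0,0],[0,0,0,0,0,0],[0,0,0,0,0,0],[0,0,0,0,0,0],[0,0,0,0,0,0],[0,0,0,0,0,0]]], fingers=255)

```text
time_s: 14.8
tcp_pos: [0.5548, 0.0426, 0.0269]
ee_rot: [[-0.739, 0.0, 0.674], [-0.674, -0.0, -0.739], [-0.0, -1.0, 0.0]]
wrist_force: [0.4, -1.3, 1.3]
gripper_width: 0.307
```

Emit:
carry_out(steps=[[[0,0,3,0,0,0],[0,0,8,0,0,0],[0,0,13.5,0,0,0],[0,0,13.5,0,0,0]]])

```text
time_s: 15.3
tcp_pos: [0.5575, 0.0434, 0.1666]
ee_rot: [[-0.739, 0.01, 0.674], [-0.674, 0.003, -0.739], [-0.009, -1.0, 0.005]]
wrist_force: [-0.9, -0.6, -0.5]
gripper_width: 0.307
```

Emit:
carry_out(steps=[[[0,4,1,0,0,0.15],[-11.9,22,1,0,0,1.05],[-11.9,22,1,0,0,1.05],[-11.9,22,1,0,0,1.05],[-11.9,22,1,0,0,1.05],[-11.9,22,1,0,0,1.05],[-11.9,22,1,0,0,1.05],[-11.9,22,1,0,0,1.05],[-11.9,22,-2,0,0,1.05],[-11.9,22,-6,0,0,1.05],[-11.9,22,-8.7,0,0,1.05],[-11.9,22,-8.7,0,0,1.05],[-11.9,22,-8.7,0,0,1.05]]])

```text
time_s: 16.92
tcp_pos: [0.4366, 0.2629, 0.0758]
ee_rot: [[0.216, 0.001, 0.976], [-0.976, 0.001, 0.216], [-0.001, -1.0, 0.002]]
wrist_force: [-0.3, -0.2, 0.5]
gripper_width: 0.307
```

Emit:
carry_out(steps=[[[0,0,0,0,0,0],[0,0,0,0,0,0],[0,0,0,0,0,0],[0,0,0,0,0,0]]], fingers=100)

```text
time_s: 17.42
tcp_pos: [0.4358, 0.2627, 0.0751]
ee_rot: [[0.216, 0.0, 0.976], [-0.976, 0.0, 0.216], [-0.0, -1.0, 0.0]]
wrist_force: [0.4, -0.2, 0.4]
gripper_width: 0.593
```

Emit:
carry_out(steps=[[[0,0,5,0,0,0],[0,0,10,0,0,0],[0,0,16,0,0,0],[0,0,16,0,0,0]]])

```text
time_s: 17.92
tcp_pos: [0.4381, 0.2646, 0.2405]
ee_rot: [[0.217, 0.009, 0.976], [-0.976, 0.008, 0.217], [-0.006, -1.0, 0.011]]
wrist_force: [0.4, -0.3, -1.0]
gripper_width: 0.607
```

```bash
python3 - <<'E'
from h import *
s=sense(); print(s['gripper_width'],s['joints'],s['tcp_pos'])
c=cap('wrist'); cv2.imwrite('pics/w8.png',c['image'][:,:,::-1])
E
```

```text
0.6069685664410636 [ 49.38434556   9.33510905 -12.90640712   0.09673457 -67.06013443
  53.11991597] [0.43807398 0.26459217 0.24047431]
```

View pics/w8.png

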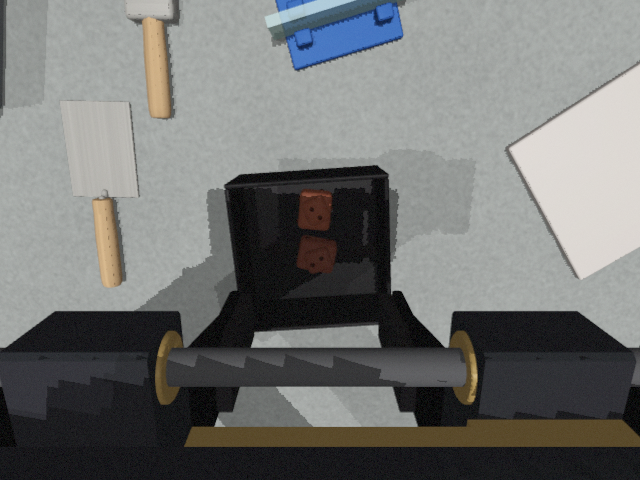

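Emit:
carry_out(steps=[[[0.9,-54.8,2,0,0,-0.22],[0.9,-54.8,2,0,0,-0.22],[0.9,-54.8,2,0,0,-0.22],[0.9,-54.8,2,0,0,-0.22],[0.9,-54.8,2,0,0,-0.22],[0.9,-54.8,2,0,0,-0.22],[0.9,-54.8,2,0,0,-0.22],[0.9,-54.8,2,0,0,-0.22],[0.9,-54.8,2,0,0,-0.22],[0.9,-54.8,2,0,0,-0.22],[0.9,-54.8,2,0,0,-0.22],[0.9,-54.8,2,0,0,-0.22],[0.9,-54.8,-1.5,0,0,-0.22],[0.9,-54.8,-1.5,0,0,-0.22]]], fingers=60)

```text
time_s: 19.73
tcp_pos: [0.4432, -0.2836, 0.2178]
ee_rot: [[-0.0, -0.005, 1.0], [-1.0, 0.002, -0.0], [-0.002, -1.0, -0.005]]
wrist_force: [0.2, 0.1, 0.4]
gripper_width: 0.766
```

```bash
python3 - <<'E'
from h import *
s=sense(); print(s['gripper_width'],s['joints'],s['tcp_pos'])
c=cap('wrist'); cv2.imwrite('pics/w9.png',c['image'][:,:,::-1])
E
```

```text
0.7658836064403032 [-1.49688303e+01  1.22886071e+01 -1.24510464e+01 -5.06288395e-02
 -6.55951723e+01  1.04982258e+02] [ 0.44317606 -0.28363827  0.21775075]
```

View pics/w9.png

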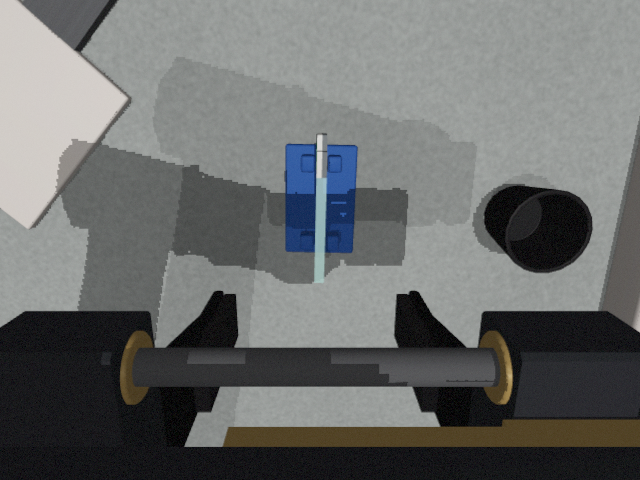

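```bash
python3 - <<'E'
from h import *
c=cap('wrist')
crop(c,270,120,370,295,5,'w9z.png'); im=cv2.imread('pics/w9z.png'); cv2.imwrite('pics/w9z.png',cv2.resize(im,(343,600)))
print(ray(c,[(321.5,180),(319.5,282)],.06)); P=ray(c,[(286,144),(357,146),(353,252),(286,252)],.01); print(P,P.mean(0))
print(ray(c,[(321.5,134)],.048),proj(c,sense()['tcp_pos']))
E
```

```text
[[ 0.47680931 -0.28981827  0.06      ]
 [ 0.3906381  -0.28847941  0.06      ]]
[[ 0.50137917 -0.25905287  0.01      ]
 [ 0.49966243 -0.32179711  0.01      ]
 [ 0.40121164 -0.32079826  0.01      ]
 [ 0.4012152  -0.25701663  0.01      ]] [ 0.45086711 -0.28966621  0.01      ]
[[ 0.51138115 -0.28983999  0.048     ]] [[315.34238486 302.94012983]]
```

View pics/w9z.png

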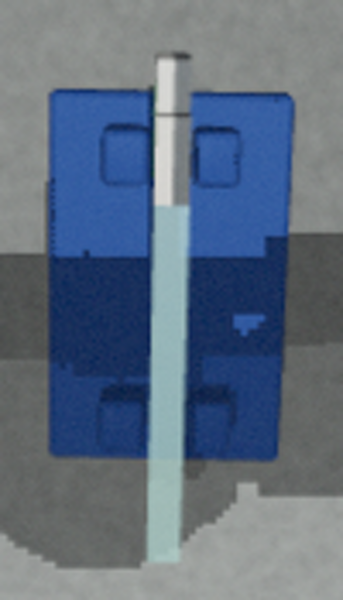

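Emit:
carry_out(steps=[[[0.2,-0.1,-5,0,0,0],[0.2,-0.1,-9,0,0,0],[0.2,-0.1,-12,0,0,0],[0.2,-0.1,-12,0,0,0],[0.2,-0.1,-12,0,0,0]]])

```text
time_s: 20.45
tcp_pos: [0.4485, -0.287, 0.1019]
ee_rot: [[-0.001, 0.003, 1.0], [-1.0, -0.002, -0.001], [0.002, -1.0, 0.003]]
wrist_force: [0.2, 0.3, 0.0]
gripper_width: 0.765
```

```bash
python3 - <<'E'
from h import *
s=sense(); print(s['gripper_width'],s['tcp_pos'])
c=cap('wrist'); cv2.imwrite('pics/w10.png',c['image'][:,:,::-1])
p=s['tcp_pos'].copy(); print(proj(c,[p,p-[0,0,.014],[p[0],p[1],.06]]))
E
```

```text
0.765276544252847 [ 0.44845196 -0.28696895  0.1019469 ]
[[314.2120653  303.48654522]
 [314.23947846 291.30309723]
 [314.28463033 271.23590307]]
```

View pics/w10.png

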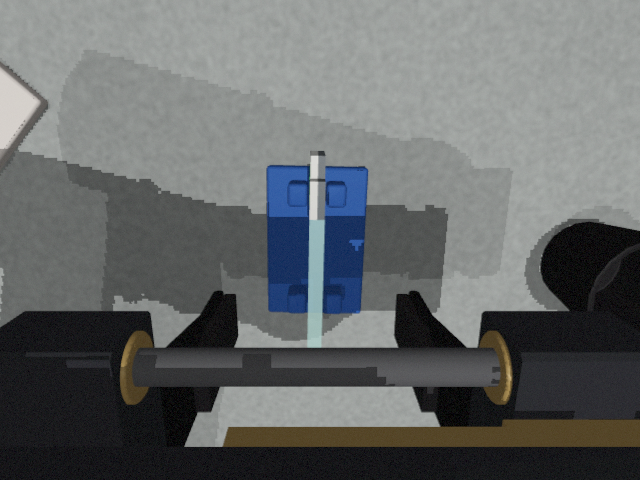

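Emit:
carry_out(steps=[[[0,-0.05,-2.5,0,0,0],[0,-0.05,-4.5,0,0,0],[0,-0.05,-6.2,0,0,0],[0,-0.05,-6.2,0,0,0],[0,-0.05,-6.2,0,0,0]]], fingers=120)

```text
time_s: 21.12
tcp_pos: [0.448, -0.2874, 0.0394]
ee_rot: [[-0.001, 0.003, 1.0], [-1.0, -0.001, -0.001], [0.001, -1.0, 0.003]]
wrist_force: [-0.4, 0.0, 0.2]
gripper_width: 0.532
```

Emit:
carry_out(steps=[[[0,0,0,0,0,0],[0,0,0,0,0,0],[0,0,0,0,0,0],[0,0,0,0,0,0],[0,0,0,0,0,0],[0,0,0,0,0,0],[0,0,0,0,0,0],[0,0,0,0,0,0],[0,0,0,0,0,0]]], fingers=255)

```text
time_s: 22.25
tcp_pos: [0.4467, -0.2869, 0.0379]
ee_rot: [[-0.002, -0.0, 1.0], [-1.0, -0.0, -0.002], [0.0, -1.0, -0.0]]
wrist_force: [0.2, -0.1, 0.6]
gripper_width: 0.089
```

```bash
python3 - <<'E'
from h import *
s=sense(); print(s['gripper_width'],s['tcp_pos'],s['wrist_force'])
c=cap('wrist'); cv2.imwrite('pics/w11.png',c['image'][:,:,::-1])
E
```

```text
0.0886568600259902 [ 0.4467112  -0.28694359  0.03785595] [ 0.15356953 -0.11339207  0.59421095]
```

View pics/w11.png

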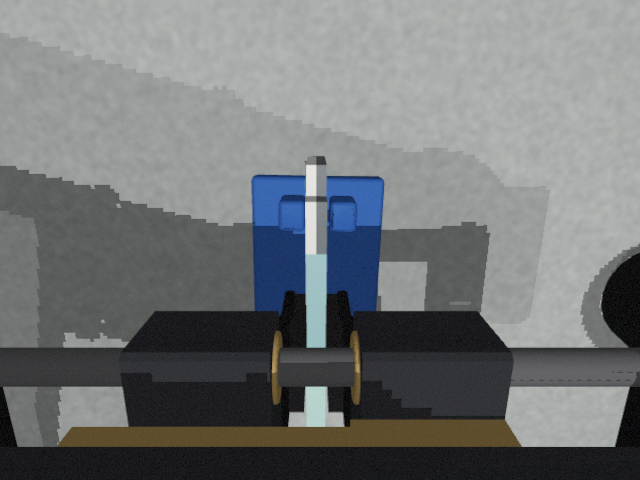

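Emit:
carry_out(steps=[[[0,0,0,0,0,0],[0,0,0,0,0,0],[0,0,1,0,0,0],[0,0,3,0,0,0],[0,0,6,0,0,0],[0,0,10,0,0,0],[0,0,14,0,0,0],[0,0,16,0,0,0],[0,0,16,0,0,0],[0,0,16,0,0,0]]])

```text
time_s: 23.55
tcp_pos: [0.4458, -0.2865, 0.1967]
ee_rot: [[-0.002, -0.002, 1.0], [-1.0, 0.001, -0.002], [-0.001, -1.0, -0.002]]
wrist_force: [-0.2, 0.1, -1.8]
gripper_width: 0.087
```

```bash
python3 - <<'E'
from h import *
s=sense(); print(s['gripper_width'],s['tcp_pos'],s['wrist_force'])
c=cap('wrist'); cv2.imwrite('pics/w12.png',c['image'][:,:,::-1])
E
```

```text
0.08672537317085417 [ 0.44583285 -0.28647259  0.19673046] [-0.24143409  0.05413499 -1.77647092]
```

View pics/w12.png

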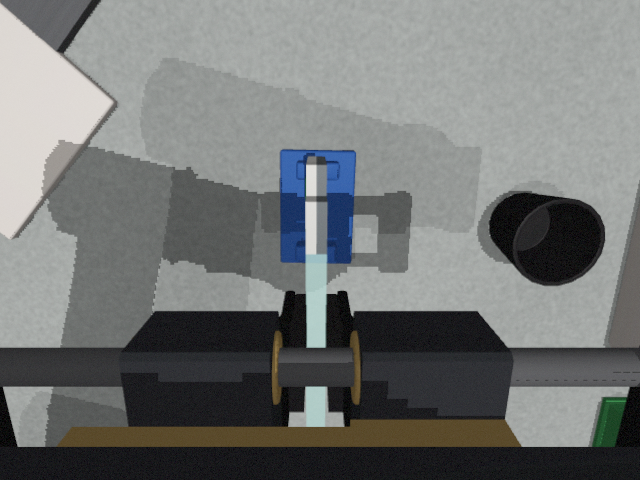

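```bash
python3 - <<'E'
from h import *
from scipy.spatial.transform import Rotation as Ro
c=cap('top'); C=np.array([.534,-.011,0]); yaw=-.750; a=np.array([np.cos(yaw),np.sin(yaw),0]); zz=np.array([0,0,1.])
lens=C+.2*a+.29*zz; print('lens',lens,proj(c,lens),'post top',proj(c,C+.26*a+.33*zz),'strip end',proj(c,C+.27*a+.01*zz))
crop(c,340,150,420,230,7,'head.png')
v=(-a-zz)/2**.5
lab=lens+.25*v; n=-v; pz=(-a+zz)/2**.5; px=np.cross(n,pz); R=np.c_[px,n,pz]
tcp=lab-R@np.array([.0466,.004,-.004]); print('label',lab,'tcp',tcp,'\n',R)
Rz=Ro.from_rotvec([0,0,-2.32]); M=Ro.from_matrix(R)
print('tilt after yaw',(M*Rz.inv()).as_rotvec()); print('origin z',(lab-R@[.043,.004,.024])[2])
E
```

```text
lens [ 0.68033777 -0.14732775  0.29      ] [[379.85957664 185.84827807]] post top [[396.41668399 166.12101609]] strip end [[384.70668189 185.6735313 ]]
label [ 0.55099223 -0.0268299   0.1132233 ] tcp [0.57861754 0.01112273 0.1132233 ] 
 [[-0.68163876  0.51738216 -0.51738216]
 [-0.73168887 -0.48199139  0.48199139]
 [ 0.          0.70710678  0.70710678]]
tilt after yaw [-0.53512899 -0.57488022 -0.00075497]
origin z 0.09342431483013978
```

View pics/head.png

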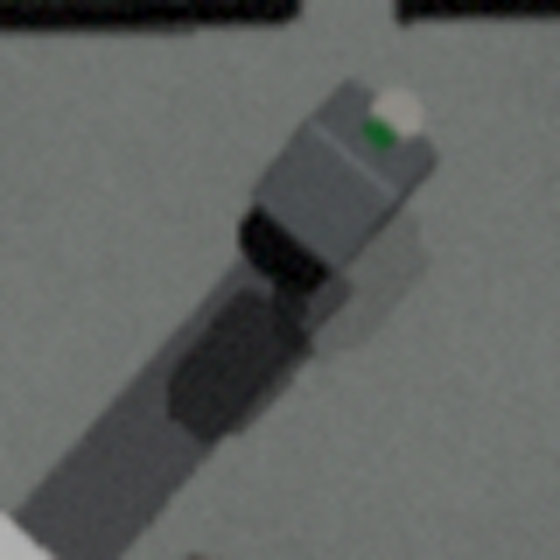

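Emit:
carry_out(steps=[[[2,23,8,0,0,-2.32],[2,23,8,0,0,-2.32],[2,23,8,0,0,-2.32],[2,23,8,0,0,-2.32],[2,23,8,0,0,-2.32],[2,23,8,0,0,-2.32],[2,23,8,0,0,-2.32],[2,23,8,0,0,-2.32],[2,23,8,0,0,-2.32],[2,23,8,0,0,-2.32],[2,23,8,0,0,-2.32],[2,23,8,0,0,-2.32],[2,23,8,0,0,-2.32],[2,23,8,0,0,-2.32],[2,23,8,0,0,-2.32],[2,23,8,0,0,-2.32],[2,23,8,0,0,-2.32]]])

```text
time_s: 25.78
tcp_pos: [0.4667, -0.0569, 0.2778]
ee_rot: [[-0.731, -0.0, -0.682], [0.682, 0.0, -0.731], [0.0, -1.0, 0.0]]
wrist_force: [0.0, 0.2, -1.4]
gripper_width: 0.091
```

```bash
python3 - <<'E'
from h import *
s=sense(); print(s['gripper_width'],s['tcp_pos'],s['ee_rot'],s['wrist_force'],s['joints'])
c=cap('scene'); crop(c,150,0,550,300,2,'s2.png')
E
```

```text
0.09062249900448746 [ 0.46670972 -0.05693553  0.27778945] [[-7.31464900e-01 -9.78307269e-05 -6.81879088e-01]
 [ 6.81879090e-01  8.22398511e-06 -7.31464904e-01]
 [ 7.71675068e-05 -9.99999995e-01  6.06931706e-05]] [ 0.0102585   0.21844041 -1.39944902] [ 1.29128213e+01  4.09483494e+00 -1.35852854e+01 -1.79670001e-03
 -7.23252379e+01 -5.59029326e+01]
```

View pics/s2.png

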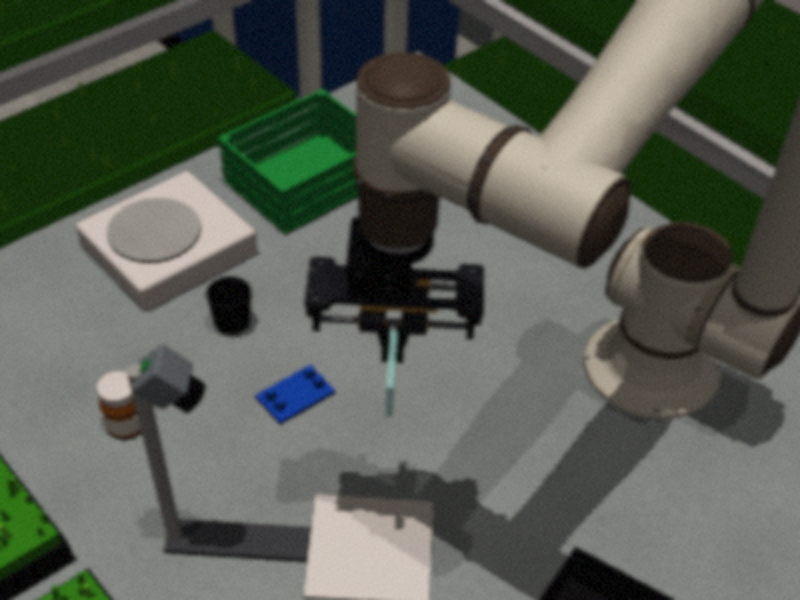

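Emit:
carry_out(steps=[[[2,2,0,-0.09,-0.096,0],[4,4,0,-0.18,-0.19,0],[5,5,0,-0.268,-0.288,0],[5,5,0,-0.268,-0.288,0],[5,5,0,-0.268,-0.288,0]]])

```text
time_s: 26.45
tcp_pos: [0.517, -0.0067, 0.2784]
ee_rot: [[-0.675, 0.281, -0.682], [0.631, -0.26, -0.731], [-0.383, -0.924, -0.002]]
wrist_force: [0.1, -0.5, -0.8]
gripper_width: 0.091
```

```bash
python3 - <<'E'
from h import *
s=sense(); print(s['gripper_width'],s['tcp_pos'],s['ee_rot'],s['wrist_force'],s['joints'])
E
```

```text
0.09089183444903425 [ 0.51695283 -0.00672047  0.27835381] [[-0.67509957  0.28087446 -0.68216575]
 [ 0.63067504 -0.26000326 -0.7311958 ]
 [-0.38273954 -0.92385488 -0.00161242]] [ 0.07400909 -0.52986804 -0.76405172] [ 29.33549643   1.07786217 -29.43477089  26.32380891 -55.2306449
 -86.75445994]
```

Emit:
carry_out(steps=[[[2,0.5,-2,-0.09,-0.096,0],[4,1,-4,-0.18,-0.19,0],[6.2,1.8,-6,-0.267,-0.287,0],[6.2,1.8,-8,-0.267,-0.287,0],[6.2,1.8,-10,-0.267,-0.287,0],[6.2,1.8,-12,-0.267,-0.287,0],[6.2,1.8,-12,-0.267,-0.287,0]]])

```text
time_s: 27.32
tcp_pos: [0.5795, 0.0095, 0.1573]
ee_rot: [[-0.516, 0.515, -0.684], [0.484, -0.483, -0.73], [-0.707, -0.708, 0.0]]
wrist_force: [-0.1, -0.5, -0.5]
gripper_width: 0.086
```

```bash
python3 - <<'E'
from h import *
s=sense(); print(s['gripper_width'],s['tcp_pos'],s['ee_rot'],s['wrist_force'],s['joints'])
c=cap('scene'); crop(c,180,40,500,280,2.5,'s3.png')
c=cap('top'); cv2.imwrite('pics/t3.png',c['image'][:,:,::-1])
E
```

```text
0.08614811056796443 [0.57947835 0.00953867 0.157282  ] [[-5.16386882e-01  5.15431737e-01 -6.83867468e-01]
 [ 4.83765355e-01 -4.83369280e-01 -7.29606209e-01]
 [-7.06622721e-01 -7.07590463e-01  2.57538313e-04]] [-0.13758982 -0.48038302 -0.50831255] [  21.25446968   13.86494504  -53.28166421   90.57369764  -39.59611909
 -146.64001686]
```

View pics/s3.png

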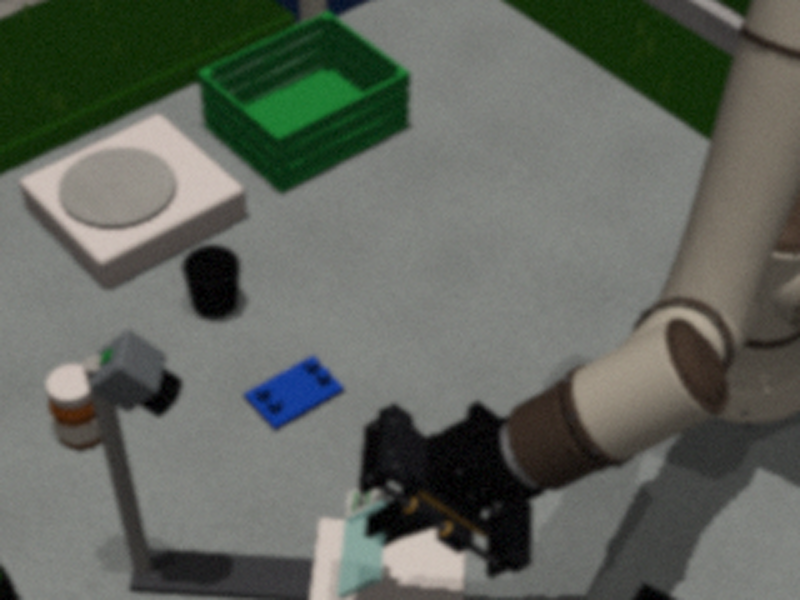

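View pics/t3.png

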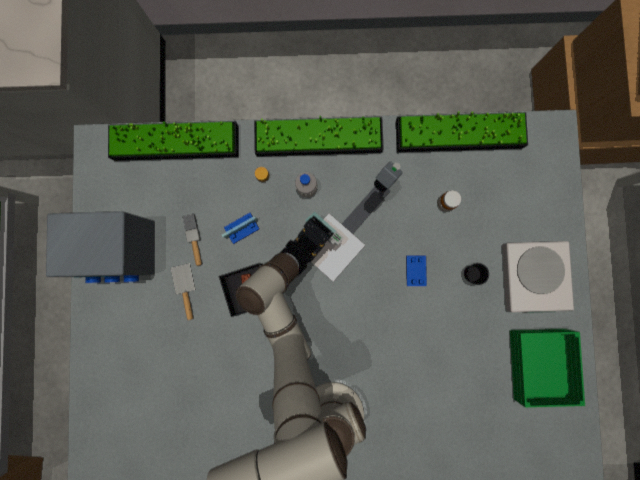

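Emit:
carry_out(steps=[[[0.2,-0.2,-1,0,0,0],[0.4,-0.4,-2,0,0,0],[0.4,-0.4,-2,0,0,0]]])

```text
time_s: 27.8
tcp_pos: [0.5834, 0.0068, 0.1387]
ee_rot: [[-0.515, 0.518, -0.683], [0.483, -0.482, -0.731], [-0.708, -0.707, -0.002]]
wrist_force: [-0.1, 0.6, -1.0]
gripper_width: 0.088
```

```bash
python3 - <<'E'
from h import *
s=sense(); print(s['tcp_pos'],s['wrist_force'],s['joints'])
E
```

```text
[0.58343271 0.0068015  0.13872882] [-0.07428091  0.55330613 -1.03677116] [  18.56340988   15.70773259  -54.05677306   96.66018521  -38.75536171
 -151.12873491]
```

Emit:
carry_out(steps=[[[0.1,-0.1,-0.9,0,0,0],[0.1,-0.1,-1.8,0,0,0],[0.1,-0.1,-1.8,0,0,0],[0.1,-0.1,-1.8,0,0,0],[0.1,-0.1,-1.8,0,0,0],[0.1,-0.1,-1.8,0,0,0]]])

```text
time_s: 28.55
tcp_pos: [0.5839, 0.0062, 0.1203]
ee_rot: [[-0.516, 0.518, -0.682], [0.483, -0.481, -0.731], [-0.707, -0.707, -0.002]]
wrist_force: [0.7, -0.2, -0.8]
gripper_width: 0.088
```

```bash
python3 - <<'E'
from h import *
s=sense(); print(s['tcp_pos'],s['ee_rot'],s['wrist_force'],s['joints'],s['joint_velocities'],s['gripper_width'])
T=s['ee_rot']; Rp=np.c_[T[:,2],-T[:,0],-T[:,1]]
lab=s['tcp_pos']+Rp@[.0466,.004,-.004]
yaw=-.75;a=np.array([np.cos(yaw),np.sin(yaw),0]);zz=np.array([0,0,1.]);lens=np.array([.534,-.011,0])+.2*a+.29*zz;v=(-a-zz)/2**.5
d=lab-lens; print('dist',d@v,'off',d-(d@v)*v,'ang',np.arccos(abs(Rp[:,1]@v)), 'grip-lab', np.linalg.norm(Rp@[.0466,.004,-.009]),lab)
for n in ['scene','top','wrist']:
    c=cap(n); cv2.imwrite(f'pics/f_{n}.png',c['image'][:,:,::-1])
    q=[Rp@(np.array(p)-[.043,.004,.024])+lab for p in [(.06,.004,0),(-.06,.004,0),(.06,.004,.038),(-.06,.004,.05),(.028,.004,.05),(.043,.004,.024)]]
    print(n,proj(c,q).round(0).tolist())
    if n!='wrist':
        u,w=proj(c,lab)[0]; crop(c,int(u)-40,int(w)-40,int(u)+40,int(w)+40,6,f'fz_{n}.png')
a=[cv2.imread(f'pics/fz_{n}.png') for n in ('scene','top')]; cv2.imwrite('pics/fz.png',cv2.resize(np.hstack(a),(800,400)))
E
```

```text
[0.58387984 0.00622533 0.12029801] [[-0.51617854  0.51827581 -0.68187235]
 [ 0.48282662 -0.48148859 -0.73146921]
 [-0.70741655 -0.70679483 -0.00170328]] [ 0.68011374 -0.20552312 -0.84963545] [  16.68919314   17.48739965  -54.8049458   101.68986515  -38.53306802
 -155.23767866] [-0.20509423  0.13837039 -0.11032783  0.16098575  0.02536878 -0.09610286] 0.08836205969711317
dist 0.2399792403224084 off [ 6.56084575e-05 -5.85690894e-05 -8.79279395e-05] ang 0.00149741756676904 grip-lab 0.04762940268363651 [ 0.5562424  -0.03171839  0.12022112]
scene [[317.0, 246.0], [313.0, 287.0], [328.0, 240.0], [328.0, 280.0], [330.0, 249.0], [323.0, 248.0]]
top [[345.0, 237.0], [316.0, 212.0], [340.0, 243.0], [308.0, 219.0], [330.0, 238.0], [337.0, 237.0]]
wrist [[308.0, 154.0], [309.0, 377.0], [306.0, 162.0], [307.0, 445.0], [306.0, 252.0], [307.0, 200.0]]
```

View pics/fz.png

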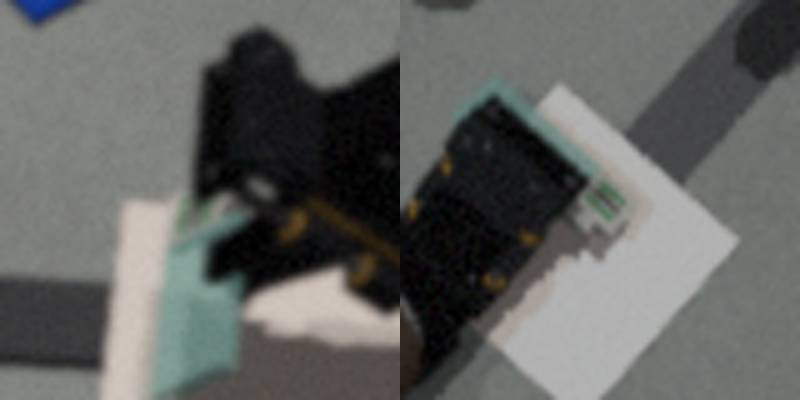

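View pics/f_wrist.png

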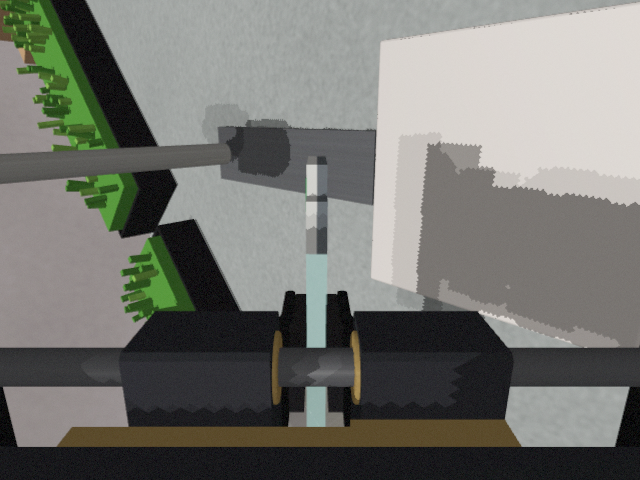

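View pics/f_scene.png

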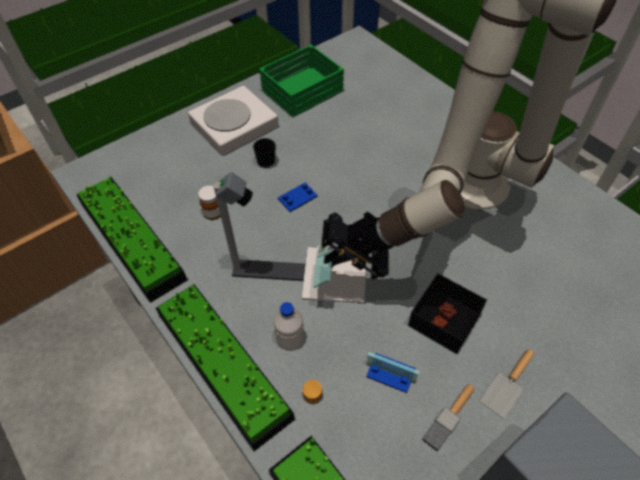

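The top view shows the label facing up at pixel (338,237); I predicted (337,237). Both lumps are in the bin at (445,315) in the scene view. I'll let it settle, then hand in.

Emit:
carry_out(steps=[[[0,0,0,0,0,0],[0,0,0,0,0,0],[0,0,0,0,0,0],[0,0,0,0,0,0]]])

```text
time_s: 29.2
tcp_pos: [0.5837, 0.006, 0.1198]
ee_rot: [[-0.517, 0.518, -0.682], [0.483, -0.482, -0.731], [-0.707, -0.707, -0.001]]
wrist_force: [-1.3, -0.5, -1.7]
gripper_width: 0.095
```

```bash
python3 - <<'E'
from station import sense, ticket
s=sense(); print(s['time_s'],s['tcp_pos'],abs(s['joint_velocities']).max(),s['gripper_width'])
print(ticket.finish_job())
E
```

```text
29.2 [0.5837159  0.00602655 0.11981586] 0.12927992735300317 0.0952589255112137
the job is handed in; nothing more can be done
None
```

I put both lava lumps in the waste bin, then took the notched plate out of its holder by its clear glass. The arm is still holding it label up in front of the lens. I handed the job in at 29.2 s; the hand-in gives no verdict.

- **Label position:** by my estimate the label centre is 0.24 m from the lens and within about 1 mm of the line of sight. The camera positions are only good to about 2 mm, so the true offset could be a few mm. The label's face is within about 0.01 rad of square to the lens, and the top view shows it within about a pixel of where I predicted.
- **Grip:** the grip is about 48 mm from the label centre, and the plate's lower edge is about 0.10 m up. At hand-in the arm was nearly still, with joint speeds below 0.13°/s. The finger opening read 0.095, or about 8 mm, which matches the glass.
- **Surroundings:** both lumps lie flat in the bin. The plain plate and the bystanders look unmoved in the last pictures.

**Problems and disagreements:**
- My first grasp of a lump failed because I lifted before the fingers had closed. The lump hardly moved, and the second try held.
- The wrist and top cameras disagreed by about 3 mm on the plate's sideways position, so I went between the two.

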